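Unscrew the spring-loaded filter housing cap

ROBOT

A 6-joint arm with a two-finger parallel gripper is mounted at the origin on the work surface. World frame = base frame: x ahead of the robot, y to its left, z up, the work surface at z = 0. Lengths are in mm, angles in rad, forces in N, time in s.
With the tool pointing down it reaches from about 275 to 1000 mm from the base axis. Payload 8.4 kg.
Tool frame: the origin (TCP) lies between the finger pads; the fingertips stand r.finger_overhang ahead of it and the grasp point (between the pads) is the TCP (r.finger_overhang is the distance from the TCP to the fingertips, in mm); z points along the fingers, y is the line along which they close (so a half turn about z gives the same grasp; the last joint's range is limited). The gripper opens to 85 mm and grips with 20 to 120 N. Pads are 22 mm wide; open, the fingers measure 114 mm over their backs; the gripper's body (76 mm by 85 mm) begins 54 mm behind the grasp point. The pads swing forward as they close: fully open they stand 13 mm farther back than shut.
Start: joints at [-1.157, 0.353, 1.633, -0, 1.155, -0.002], TCP at [252.45, -571.749, 218.181] pointing down, gripper open.
Joint ranges: [-2.63, 2.63], [-0.92, 2.1], [0.06, 2.66], [-1.3, 4.44], [0, 2.69], [-3.02, 3.02]. Speed limits (rad/s): [2.22, 2.22, 2.79, 3.14, 3.14, 3.14].

INTERFACE

Orientations are given as [roll, pitch, yaw] about the fixed x, y, z axes, in that order (R = Rz(yaw) Ry(pitch) Rx(roll)).
In Python, from rig import r, cams, sign_off gives the robot as it stands.
- The arm moves only by the shell command python3 -m crank 'ROWS' [FORCE]. ROWS is JSON, a list of rows, each a list of 7 numbers: the shift along the tool's x, y, z in m, then the turn, a rotation vector about the tool's x, y, z in rad, then the closure, from 0 (fully open) to 1 (shut). In form: [[dx, dy, dz, ax, ay, az, gripper], ...]. A call has 1 to 5 rows; each row is the pose to reach, as a shift and turn from the pose commanded when the call began, along the tool's axes at that moment; what a row does not reach only later rows make up. A row lasts 1/10 s, in which the tool goes at most 50 mm and 8.59 degrees, less where a joint would pass 70% of its speed; a pose out of reach is approached as far as the arm can. A call with a gripper value outside its range is refused whole. The fingers move at their own pace and stop on an object; FORCE is the grip in N (left out, the last holds). Time passes only in rows, so rows that repeat a pose let the fingers close. It gives the time, the measured TCP pose, the force, the opening and the grip force at its end, in the units of the state.
- r.sense(): the state, without advancing time (a new reading comes with each control period).
- cams.grab_frame(name): name is "scene" or "top" or "wrist"; returns a dict with "image" (480x640x3 uint8, red, green, blue), "fx", "fy", "cx", "cy" (pixels), "D" ([k1, k2, p1, p2, k3] as OpenCV has them; the pictures are not rectified), "position" and "orientation" of the camera in the world. Camera axes: x right, y down, z forward; pixel columns grow to the right and rows downward; lengths in mm; the calibration is good to about 2 mm. A picture is of the moment at which its call begins. There is no depth.
- sign_off(): hands the job in; it is judged then, once.
The state is a dict: "clock": time; "qpos": joint angles; "qvel": joint speeds; "joint_efforts": joint torques, N m; "eef_pos": TCP position; "tcp_rot": TCP orientation; "contact_force": force on the tool from outside, world axes, zero at the start; "wrist_torque": the same for the moment, N m; "opening": opening from 0.0 (shut) to 1.0 (fully open); "grasp_force": force on a finger pad.
Only numpy, scipy, OpenCV 4.12 (cv2) and the standard library are available. Lean on these libraries where they do the work, as an engineer would, in place of code of your own. Each camera call takes 0.05 s, during which the arm holds its last target. There are 200 camera calls.

TASK

Open the filter housing: unscrew its cap anticlockwise, easing it up with the thread without pulling, pushing or wrenching it, and keep hold of it as the spring pushes it free. Then set the cap gently down, mouth down, over the post of the cap stand, let go, and leave everything else where it is.

Things in the scene. Friction and masses are not known exactly. Their poses are not given: they have to be found in the camera images.
- housing: Filter housing, bolted to the bench: 100 mm square steel base plate 8 mm thick, upright round aluminium body 50 mm across to 62 mm high, with a short steel side port (below 50 mm, reaching 50 mm from the axis), then a grey threaded neck that ends 90 mm up. Origin at the centre of the underside, z up along the thread axis.
- neck (a point): Centre of the neck's end, 90 mm above the bench. Neck: 34 mm core, 41 mm over a coarse right-hand thread (anticlockwise from above unscrews) with 1 mm play. The pitch is not marked; the cap is free after between one and two turns. A spring follower in the neck pushes it up with 5 to 8 N all the way, also as it frees. Let go half way, the cap stays.
- cap: Black round knurled screw cap, 54 mm across, 34 mm high, closed top, 42 mm bore 29 mm deep with four small lugs that leave 35 mm free; about 140 g. Origin at the centre of its open lower rim, z up through its closed top. At the start its rim is about 66 mm above the bench, on the neck, with only bare neck and body, narrower than the cap, below. Its yaw means nothing.
- stand: Cap stand, fixed to the bench: steel disc 72 mm across, 8 mm high, with a central post 28 mm across with a tapered top that ends 29 mm above the bench. Origin at the centre of the underside, z up. A cap that is home has its rim on the disc, 8 mm above the bench, around the post.
- dish: Bystander: shallow glass dish, 84 mm across, 16 mm high, origin at the centre of its underside.
- beaker: Bystander: glass beaker, 68 mm across, 90 mm high, origin at the centre of its underside.
- reagent: Bystander: brown glass bottle, 64 mm across, 130 mm high, origin at the centre of its underside.
- spatula: Bystander: steel spatula, 140 mm long, lying flat; origin about mid-length, x along it.
- jar: Bystander: white jar with a black lid, 60 mm across, 70 mm high, loose on the bench; origin at the centre of its underside.
- weight: Bystander: brass weight, 32 mm across, 35 mm high, origin at the centre of its underside.
Not all that is in view belongs to the job. What is shaped like the cap but turquoise is not meant. What is shaped like the stand but turquoise is not meant.

How it is judged (in metres and radians):
On the way:
1. the cap is off the thread, level and straight above the neck (z of cap in the frame of housing above 0.089 m and horizontal distance between cap and housing below 0.015 m and angle between cap's own z axis and vertical below 0.25 rad), for 0.05 s.
At the end, for the whole second after the job is handed in: The cap stands level, mouth down, on the stand's disc around its post (within 6 mm of the axis, rim within 3 mm of the disc, tilt under 0.08 rad), at rest and released (horizontal distance between cap and stand below 0.006 m and z of cap in the frame of stand below 0.011 m and angle between cap's own z axis and vertical below 0.08 rad and linear speed of cap below 0.02 m/s); the robot touches nothing.
It fails at once if the cap is pulled, pushed or wrenched against the housing with more than 30 N (the spring alone makes 14) (contact force between cap and housing above 30 N).
It fails at once if the cap is let go between the thread and the stand (z of cap in the frame of housing above 0.0845 m and horizontal distance between cap and stand above 0.02 m and contact force between the fingers and cap below 0.2 N).
It fails at once if the cap is set down on the stand harder than 35 N (contact force between cap and stand above 35 N).
It fails at once if the cap is tipped over (angle between cap's own z axis and vertical above 0.5 rad).
It fails at once if the dish, beaker, bottle, spatula, jar or weight is moved more than 3 cm (distance of any of dish, beaker, reagent, spatula, jar, weight from where it was at the start of the episode above 0.03 m).
It also fails if it takes over 72 s, if anything falls off the work surface, if the arm or the gripper's body presses on something with over 40 N, if the wrist force passes 120 N, or if a joint passes its speed limit or range.

## Working session

There is one attempt and no reset: what is moved stays moved. The work goes in short steps, Python scripts to look and compute and a shell command to move; the robot and the scene stay as the last step left them, time stands still between calls to the robot, and variables do not carry over. Pictures are saved under pics/ and viewed, at most 10 in all, crops included, and the job is handed in when it is done.

```bash
ls; mkdir -p pics; cat > h.py <<'E'
import numpy as np, cv2
from rig import r, cams, sign_off
from scipy.spatial.transform import Rotation as R
def save(name,fn,crop=None,s=1):
    f=cams.grab_frame(name); im=f["image"][:,:,::-1]
    if crop: x0,y0,x1,y1=crop; im=im[y0:y1,x0:x1]
    cv2.imwrite(fn,cv2.resize(im,None,fx=s,fy=s,interpolation=cv2.INTER_CUBIC)); return f
def rot(o):
    o=np.array(o,float)
    return o if o.shape==(3,3) else R.from_euler('xyz',o).as_matrix()
def ray(f,u,v):
    K=np.array([[f["fx"],0,f["cx"]],[0,f["fy"],f["cy"]],[0,0,1]])
    p=cv2.undistortPoints(np.array([[[u,v]]],float),K,np.array(f["D"],float))[0,0]
    return np.array(f["position"],float), rot(f["orientation"])@np.array([p[0],p[1],1])
def onz(f,u,v,z):
    o,d=ray(f,u,v); return o+d*(z-o[2])/d[2]
E
python3 - <<'E'
from h import *
for n in("top","scene"):
    f=save(n,f"pics/{n}1.png"); print(n,f["position"],f["orientation"],f["fx"])
print(r.sense(), r.finger_overhang)
E
```

```text
pics
top [ 481.29442467  -14.28993619 1248.47844548] [-3.03496637  0.01742504 -1.59055407] 475.02999917795046
scene [1154.4542902  -550.82073302 1069.57342344] [-2.46278581 -0.00955036  0.80901687] 590.3499491706493
{'clock': 0.1, 'qpos': array([-1.15741572e+00,  3.53579965e-01,  1.63404865e+00, -5.06264385e-06,
        1.15520058e+00, -2.38420380e-03]), 'qvel': array([-0.00064326, -0.00045826, -0.00030205, -0.00077723,  0.00019028,
       -0.00033997]), 'joint_efforts': array([-5.22938590e-04, -6.06357121e+01, -3.42817640e+01, -1.57132677e-04,
        3.95153431e-03, -1.94862537e-06]), 'eef_pos': array([ 252.26292723, -571.35102918,  217.54084917]), 'tcp_rot': array([-3.14035611e+00,  1.68099333e-06,  4.15766857e-01]), 'contact_force': array([0.63424263, 0.36410931, 0.92164281]), 'wrist_torque': array([-0.01464331, -0.04720661, -0.03632123]), 'grasp_force': 0.0, 'opening': 1.001903353904446} 19.0
```

View pics/top1.png

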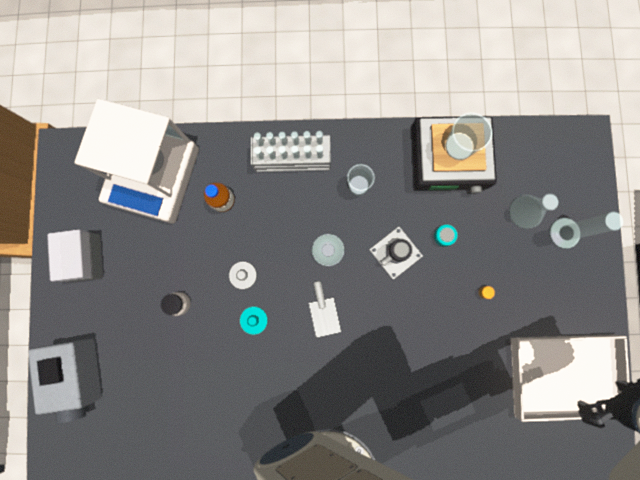

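View pics/scene1.png

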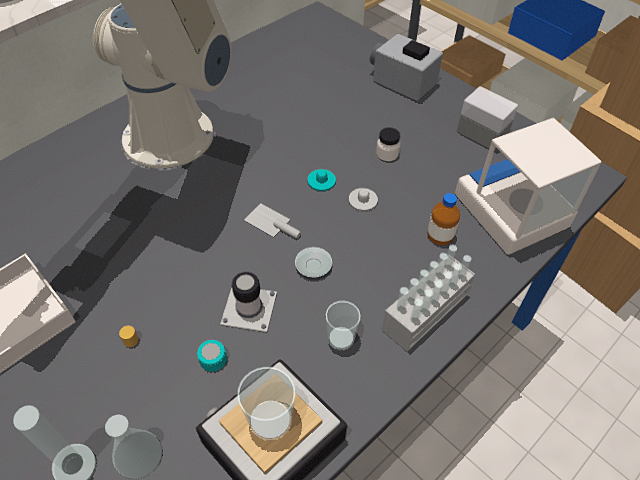

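The top view shows the capped housing at about (398,251) and the grey stand at (243,275). The turquoise cap at (446,235) and turquoise stand at (253,320) are the decoys. In the scene view the cap top is at about (246,281) and the stand at (363,198). I'll enlarge these for a closer look.

```bash
python3 - <<'E'
from h import *
a=cv2.imread("pics/top1.png");b=cv2.imread("pics/scene1.png")
c=lambda im,x,y:cv2.resize(im[y:y+60,x:x+80],None,fx=5,fy=5,interpolation=cv2.INTER_CUBIC)
cv2.imwrite("pics/crops1.png",np.vstack([np.hstack([c(a,360,222),c(a,203,245)]),np.hstack([c(b,208,264),c(b,323,168)])]))
E
```

```text
(no output)
```

View pics/crops1.png

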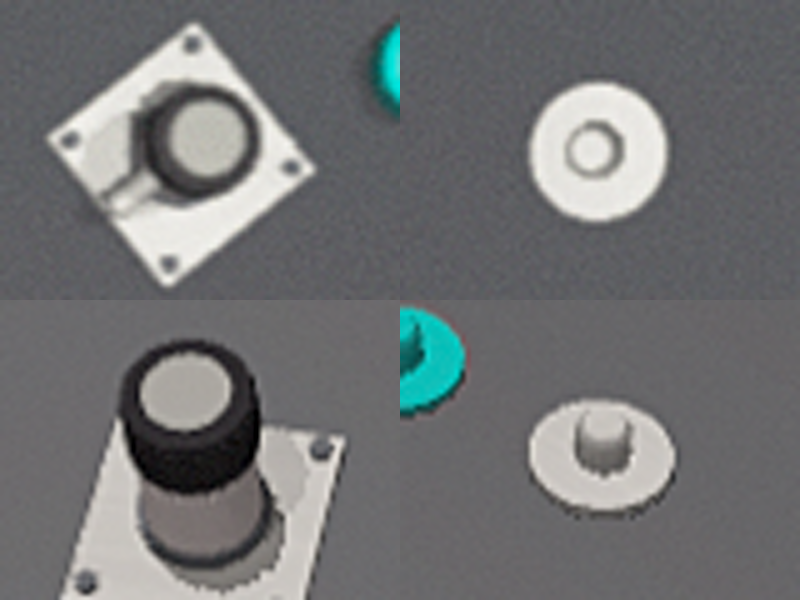

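The crops give these full-image positions:
- **Top view:** cap top (401.4,249.4), base plate centre (396.3,252.8), stand disc (242.6,275.4).
- **Scene view:** cap top (245.2,282), stand disc (363.4,198.8).

```bash
cat >> h.py <<'E'
def tool(target,yaw):
    s=r.sense(); T=R.from_euler('xyz',s["tcp_rot"])
    G=R.from_euler('xyz',[np.pi,0,yaw])
    return T.inv().apply(np.array(target)-s["eef_pos"]).round(1), (T.inv()*G).as_rotvec().round(3)
E
python3 - <<'E'
from h import *
t=cams.grab_frame("top");s=cams.grab_frame("scene")
print(onz(t,401.4,249.4,100),onz(s,245.2,282,100),onz(t,396.3,252.8,8))
print(onz(t,242.6,275.4,8),onz(s,363.4,198.8,8))
w=cams.grab_frame("wrist");print(w["position"],w["orientation"],w["fx"])
E
```

```text
[ 576.3567545  -190.43293743  100.        ] [ 577.42259641 -186.62623876  100.        ] [ 575.34119462 -190.8664021     8.        ]
[524.50089811 212.52765571   8.        ] [529.09885811 215.0921753    8.        ]
[ 316.17228554 -543.08174732  373.71837697] [ 2.86211204e+00  1.38322490e-04 -1.15519111e+00] 425.78649970688673
```

```bash
python3 - <<'E'
from h import *
print(tool([576,-189.5,180],-1.65))
E
```

```text
(array([ 450.4, -218.7,   38. ]), array([-0.000e+00,  1.000e-03,  2.066e+00]))
```

```bash
python3 -m crank '[[0.045,-0.0215,0,0,0,0,0],[0.09,-0.0435,0,0,0,0,0],[0.135,-0.0655,0,0,0,0,0],[0.18,-0.0875,0,0,0,0,0],[0.225,-0.1095,0,0,0,0,0]]' 40
python3 -m crank '[[0.045,-0.0215,0.008,0,0,0,0],[0.09,-0.0435,0.016,0,0,0,0],[0.135,-0.0655,0.024,0,0,0,0],[0.18,-0.0875,0.032,0,0,0,0],[0.225,-0.109,0.038,0,0,0,0]]'
python3 -m crank '[[0,0,0,0,0,0.14,0],[0,0,0,0,0,0.28,0],[0,0,0,0,0,0.42,0],[0,0,0,0,0,0.56,0],[0,0,0,0,0,0.70,0]]'
python3 -m crank '[[0,0,0,0,0,0.14,0],[0,0,0,0,0,0.28,0],[0,0,0,0,0,0.42,0],[0,0,0,0,0,0.56,0],[0,0,0,0,0,0.70,0]]'
python3 -m crank '[[0,0,0,0,0,0.14,0],[0,0,0,0,0,0.28,0],[0,0,0,0,0,0.42,0],[0,0,0,0,0,0.56,0],[0,0,0,0,0,0.67,0]]'
python3 - <<'E'
from h import *
f=save("wrist","pics/w1.png")
print(r.sense()["qpos"],r.sense()["eef_pos"],r.sense()["tcp_rot"],tool([576,-189.5,180],-1.65))
g=f["image"].astype(int); np.save("w1.npy",f["image"])
import pickle; pickle.dump(f,open("w1.pkl","wb"))
E
```

```text
clock: 0.75
eef_pos: [414.7, -379.3, 218.3]
tcp_rot: [3.141, -0.0, 0.415]
contact_force: [1.2, -1.0, 0.6]
opening: 0.999
grasp_force: 0.0
clock: 1.25
eef_pos: [574.6, -190.7, 180.1]
tcp_rot: [-3.142, 0.0, 0.416]
contact_force: [0.7, -0.8, -0.1]
opening: 0.999
grasp_force: 0.0
clock: 1.75
eef_pos: [573.7, -192.4, 180.4]
tcp_rot: [3.142, 0.0, -0.29]
contact_force: [0.4, -0.3, 0.7]
opening: 0.999
grasp_force: 0.0
clock: 2.25
eef_pos: [573.7, -192.6, 180.4]
tcp_rot: [3.141, 0.0, -0.99]
contact_force: [0.2, -0.1, 0.4]
opening: 1.003
grasp_force: 0.0
clock: 2.75
eef_pos: [573.6, -192.5, 180.4]
tcp_rot: [3.141, 0.0, -1.66]
contact_force: [0.5, -0.2, -0.7]
opening: 0.998
grasp_force: 0.0
[-3.26273396e-01  3.60166712e-01  1.71334113e+00  6.25099644e-06
  1.06829868e+00  2.90983712e+00] [ 573.65733146 -192.52072878  180.43188153] [ 3.14138576e+00  5.44551698e-05 -1.66531721e+00] (array([-3.2, -2. ,  0.4]), array([ 0.   ,  0.   , -0.015]))
```

View pics/w1.png

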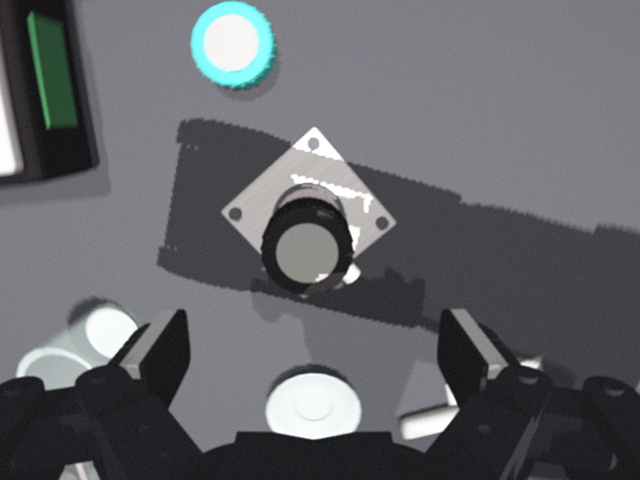

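The wrist view shows the cap top's grey disc centred at about (307,253), with the fingers either side of column 313. The beaker is at lower left, clear of the fingers.

```bash
python3 - <<'E'
from h import *
import pickle
f=pickle.load(open("w1.pkl","rb"))
p=onz(f,307,253,100);print(p, tool([p[0],p[1],89],-1.65))
p=(p+[576.9,-188.5,100])/2;print(p,tool([p[0],p[1],89],-1.65))
E
```

```text
[ 577.61428181 -187.68383928  100.        ] (array([-5.2, -3.5, 91.4]), array([ 0.   ,  0.   , -0.015]))
[ 577.2571409  -188.09191964  100.        ] (array([-4.7, -3.2, 91.4]), array([ 0.   ,  0.   , -0.015]))
```

```bash
python3 -m crank '[[-0.005,-0.0033,0.02,0,0,0,0],[-0.005,-0.0033,0.045,0,0,0,0],[-0.005,-0.0033,0.07,0,0,0,0],[-0.005,-0.0033,0.085,0,0,0,0],[-0.005,-0.0033,0.0914,0,0,0,0]]' 25
python3 -m crank '[[0,0,0,0,0,0,0],[0,0,0,0,0,0,0.1],[0,0,0,0,0,0,0.2],[0,0,0,0,0,0,0.25],[0,0,0,0,0,0,0.3]]'
python3 -m crank '[[0,0,0,0,0,0,0.3],[0,0,0,0,0,0,0.33],[0,0,0,0,0,0,0.36]]'
```

```text
clock: 3.3
eef_pos: [576.6, -187.6, 87.6]
tcp_rot: [3.139, 0.001, -1.653]
contact_force: [0.4, 0.9, -0.1]
opening: 1.0
grasp_force: 0.0
clock: 3.8
eef_pos: [577.8, -188.0, 89.8]
tcp_rot: [-3.141, -0.0, -1.654]
contact_force: [0.4, -0.3, -0.3]
opening: 0.703
grasp_force: 0.0
clock: 4.1
eef_pos: [577.5, -187.9, 89.2]
tcp_rot: [-3.142, -0.0, -1.654]
contact_force: [-0.4, -0.5, 0.0]
opening: 0.636
grasp_force: 0.0
```

```bash
python3 -m crank '[[0,0,0,0,0,0,0.38],[0,0,0,0,0,0,0.4],[0,0,0,0,0,0,0.4]]'
```

```text
clock: 4.4
eef_pos: [577.5, -187.9, 89.1]
tcp_rot: [3.142, 0.0, -1.654]
contact_force: [0.2, 0.9, 0.8]
opening: 0.604
grasp_force: 0.0
```

```bash
python3 -m crank '[[0,0,0,0,0,0,0.44],[0,0,0,0,0,0,0.44]]'; python3 -m crank '[[0,0,0,0,0,0,0.48],[0,0,0,0,0,0,0.48]]'
```

```text
clock: 4.6
eef_pos: [577.5, -187.9, 89.1]
tcp_rot: [3.142, 0.0, -1.654]
contact_force: [-0.4, -1.3, 0.4]
opening: 0.562
grasp_force: 0.0
clock: 4.8
eef_pos: [577.4, -187.9, 89.1]
tcp_rot: [3.142, 0.0, -1.654]
contact_force: [0.8, 0.0, 0.3]
opening: 0.521
grasp_force: 0.0
```

```bash
python3 - <<'E'
from h import *
save("wrist","pics/w2.png")
E
```

```text
(no output)
```

View pics/w2.png

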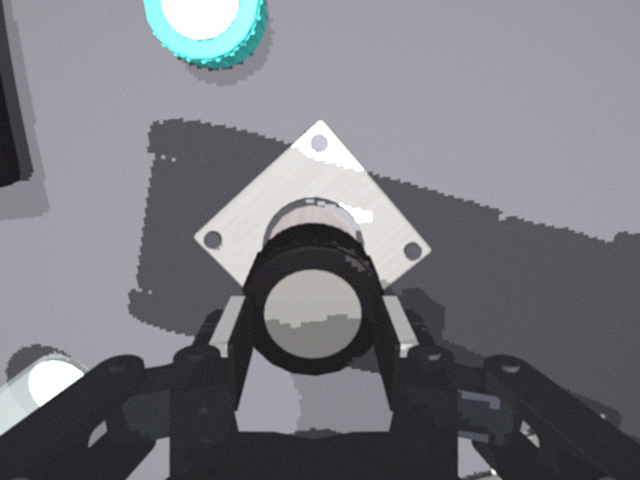

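The cap sits between the pads, top centre at (313,314), with a small gap left on each side. I'll check the offset along tool x and y.

```bash
python3 - <<'E'
from h import *
f=cams.grab_frame("wrist"); s=r.sense()
p=onz(f,313,314,100); print(p, R.from_euler('xyz',s["tcp_rot"]).inv().apply(p-s["eef_pos"]), s["eef_pos"])
E
python3 -m crank '[[0,0,0,0,0,0,0.51],[0,0,0,0,0,0,0.51]]'; python3 -m crank '[[0,0,0,0,0,0,0.54],[0,0,0,0,0,0,0.54]]'
```

```text
[ 577.45250685 -187.6023121   100.        ] [ -0.26750562   0.04133164 -10.85181726] [ 577.47194411 -187.87223407   89.14818127]
clock: 5.1
eef_pos: [577.4, -187.8, 89.1]
tcp_rot: [3.142, -0.0, -1.654]
contact_force: [-0.0, 0.4, -0.2]
opening: 0.491
grasp_force: 0.0
clock: 5.3
eef_pos: [577.4, -187.9, 89.1]
tcp_rot: [3.142, -0.0, -1.654]
contact_force: [0.2, 0.6, 0.5]
opening: 0.46
grasp_force: 0.0
```

```bash
python3 -m crank '[[0,0,0,0,0,0,0.57],[0,0,0,0,0,0,0.60]]'; python3 -m crank '[[0,0,0,0,0,0,0.63],[0,0,0,0,0,0,0.66],[0,0,0,0,0,0,0.66]]'
```

```text
clock: 5.5
eef_pos: [577.4, -187.9, 89.1]
tcp_rot: [3.142, 0.0, -1.654]
contact_force: [0.6, -0.6, 0.5]
opening: 0.4
grasp_force: 0.0
clock: 5.8
eef_pos: [577.4, -187.9, 89.1]
tcp_rot: [3.142, -0.0, -1.654]
contact_force: [0.5, -0.3, -0.5]
opening: 0.34
grasp_force: 0.0
```

```bash
python3 - <<'E'
from h import *
save("wrist","pics/w3.png")
E
```

```text
(no output)
```

View pics/w3.png

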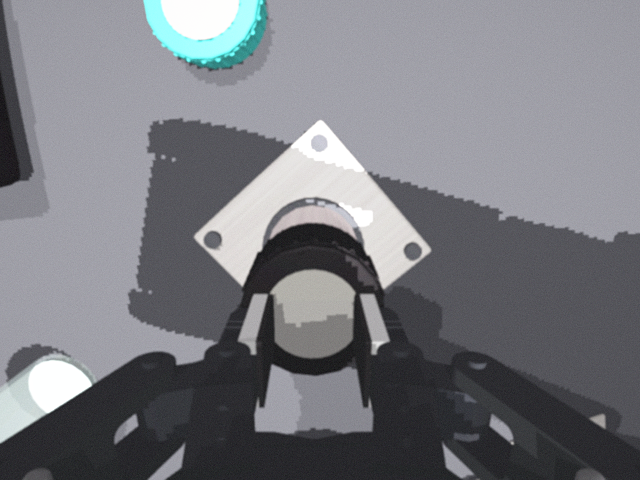

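```bash
python3 - <<'E'
from h import *
f=cams.grab_frame("wrist"); s=r.sense(); T=R.from_euler('xyz',s["tcp_rot"])
C=rot(f["orientation"]);K=np.array([[f["fx"],0,f["cx"]],[0,f["fy"],f["cy"]],[0,0,1]])
def pr(p):
    q=C.T@(np.array(p)-f["position"]); return cv2.projectPoints(q[None],np.zeros(3),np.zeros(3),K,np.array(f["D"]))[0].ravel().round(0)
for x in(-11,0,11):
  for y in(14.5,27): print(x,y,[pr(s["eef_pos"]+T.apply([x,y,z])) for z in(-60,-11,0,19)])
print(s["wrist_torque"],s["joint_efforts"][-1],f["position"]-s["eef_pos"])
E
```

```text
-11 14.5 [array([366., 427.]), array([351., 340.]), array([349., 326.]), array([345., 307.])]
-11 27 [array([411., 426.]), array([384., 339.]), array([379., 326.]), array([373., 306.])]
0 14.5 [array([367., 394.]), array([352., 313.]), array([349., 301.]), array([346., 284.])]
0 27 [array([414., 393.]), array([385., 313.]), array([381., 301.]), array([374., 284.])]
11 14.5 [array([369., 357.]), array([353., 286.]), array([350., 275.]), array([346., 260.])]
11 27 [array([418., 357.]), array([387., 286.]), array([382., 275.]), array([375., 260.])]
[-0.01156094 -0.02646209 -0.04261834] 7.825549573681201e-05 [ -5.89705056 -69.24660062 155.98003759]
```

The pads are hiding part of the cap top, and closing to a 29 mm gap met no contact. So the fingertips are still above the cap: the pads stand about 35 mm farther back than the reported TCP suggests. I'll open, go lower, and check from the side.

```bash
python3 -m crank '[[0,0,0,0,0,0,0],[0,0,0,0,0,0,0],[0,0,0,0,0,0,0],[0,0,0,0,0,0,0],[0,0,0,0,0,0,0]]'
python3 -m crank '[[0,0,0,0,0,0,0],[0,0,0.008,0,0,0,0],[0,0,0.016,0,0,0,0],[0,0,0.024,0,0,0,0],[0,0,0.024,0,0,0,0]]'
python3 - <<'E'
from h import *
save("scene","pics/s2.png",(150,190,350,340),4)
E
```

```text
clock: 6.4
eef_pos: [577.4, -187.9, 89.1]
tcp_rot: [3.142, 0.0, -1.654]
contact_force: [-0.5, 0.2, 0.6]
opening: 0.999
grasp_force: 0.0
clock: 6.9
eef_pos: [576.3, -187.5, 63.4]
tcp_rot: [3.139, 0.001, -1.654]
contact_force: [-0.0, 0.8, -1.1]
opening: 1.0
grasp_force: 0.0
```

View pics/s2.png

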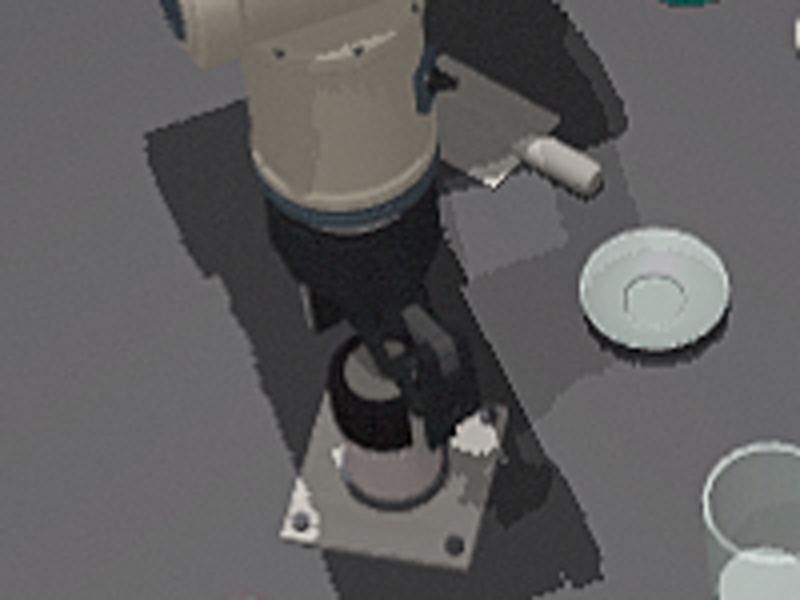

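```bash
python3 - <<'E'
from h import *
f=cams.grab_frame("scene")
for c in((415,448),(445,440),(470,430)):
    o,d=ray(f,150+c[0]/4,190+c[1]/4)
    for x in(620,632): print(c,x,o+d*(x-o[0])/d[0])
print(r.sense()["eef_pos"])
E
```

```text
(415, 448) 620 [ 620.         -200.96475666   90.16022032]
(415, 448) 632 [ 632.         -208.82000601  112.15079772]
(445, 440) 620 [ 620.         -182.6936055    78.07040091]
(445, 440) 632 [ 632.         -190.95909352  100.33242872]
(470, 430) 620 [ 620.         -166.84206554   70.55872862]
(470, 430) 632 [ 632.         -175.46346516   92.98941457]
[ 577.13382277 -187.79939138   64.59239485]
```

The near finger's tip is at z≈90 with the reported TCP at 64.6, which confirms the ~36 mm offset. The fingers straddle the cap cleanly. I'll go to reported z≈50.

```bash
python3 -m crank '[[0,0,0.005,0,0,0,0],[0,0,0.010,0,0,0,0],[0,0,0.015,0,0,0,0.1],[0,0,0.015,0,0,0,0.2],[0,0,0.015,0,0,0,0.25]]' 25
python3 -m crank '[[0,0,0,0,0,0,0.28],[0,0,0,0,0,0,0.31],[0,0,0,0,0,0,0.34],[0,0,0,0,0,0,0.36],[0,0,0,0,0,0,0.36]]'
```

```text
clock: 7.5
eef_pos: [577.3, -187.8, 49.9]
tcp_rot: [3.141, 0.0, -1.654]
contact_force: [-0.6, 0.5, 0.5]
opening: 0.747
grasp_force: 0.0
clock: 8.0
eef_pos: [577.6, -187.9, 50.3]
tcp_rot: [-3.141, -0.0, -1.654]
contact_force: [0.4, -0.5, 0.9]
opening: 0.645
grasp_force: 0.2
```

Contact at 54 mm, as expected. Next I'll grip firmly and start the turn with a small test.

```bash
python3 -m crank '[[0,0,0,0,0,0,0.4],[0,0,0,0,0,0,0.6],[0,0,0,0,0,0,1]]' 35
python3 -m crank '[[0,0,0,0,0,-0.1,1],[0,0,0,0,0,-0.2,1],[0,0,0,0,0,-0.3,1]]'
python3 - <<'E'
from h import *
print(r.sense()["wrist_torque"],r.sense()["qpos"][5])
E
```

```text
clock: 8.3
eef_pos: [577.8, -187.9, 50.4]
tcp_rot: [-3.141, -0.0, -1.654]
contact_force: [0.9, 1.1, 3.4]
opening: 0.624
grasp_force: 36.2
clock: 8.6
eef_pos: [577.9, -188.0, 50.7]
tcp_rot: [-3.141, -0.0, -1.35]
contact_force: [0.6, 0.6, 6.1]
opening: 0.622
grasp_force: 36.6
[-0.03369513 -0.04102095 -0.0805708 ] 2.6039380465511517
```

```bash
python3 -m crank '[[0,0,-0.0003,0,0,-0.1,1],[0,0,-0.0005,0,0,-0.2,1],[0,0,-0.0008,0,0,-0.3,1],[0,0,-0.001,0,0,-0.4,1]]'
python3 -m crank '[[0,0,-0.0002,0,0,-0.1,1],[0,0,-0.0004,0,0,-0.2,1],[0,0,-0.0006,0,0,-0.3,1],[0,0,-0.0008,0,0,-0.4,1]]'
```

```text
clock: 9.0
eef_pos: [577.8, -188.0, 51.6]
tcp_rot: [-3.141, -0.001, -0.95]
contact_force: [0.3, 0.3, 5.3]
opening: 0.623
grasp_force: 36.5
clock: 9.4
eef_pos: [577.8, -188.0, 52.4]
tcp_rot: [-3.141, -0.001, -0.55]
contact_force: [-0.7, -0.8, 5.1]
opening: 0.623
grasp_force: 36.5
```

```bash
python3 -m crank '[[0,0,-0.0002,0,0,-0.1,1],[0,0,-0.0004,0,0,-0.2,1],[0,0,-0.0006,0,0,-0.3,1],[0,0,-0.0008,0,0,-0.4,1]]'
python3 -m crank '[[0,0,-0.0002,0,0,-0.1,1],[0,0,-0.0004,0,0,-0.2,1],[0,0,-0.0006,0,0,-0.3,1],[0,0,-0.0008,0,0,-0.4,1]]'
```

```text
clock: 9.8
eef_pos: [577.7, -188.0, 53.2]
tcp_rot: [3.141, -0.001, -0.15]
contact_force: [-0.3, 0.5, 6.4]
opening: 0.626
grasp_force: 36.4
clock: 10.2
eef_pos: [577.7, -188.0, 53.9]
tcp_rot: [3.141, -0.0, 0.25]
contact_force: [0.8, 0.9, 5.1]
opening: 0.622
grasp_force: 36.4
```

```bash
python3 -m crank '[[0,0,-0.0002,0,0,-0.1,1],[0,0,-0.0004,0,0,-0.2,1],[0,0,-0.0006,0,0,-0.3,1],[0,0,-0.0008,0,0,-0.4,1]]'
python3 -m crank '[[0,0,-0.0002,0,0,-0.1,1],[0,0,-0.0004,0,0,-0.2,1],[0,0,-0.0006,0,0,-0.3,1],[0,0,-0.0008,0,0,-0.4,1]]'
```

```text
clock: 10.6
eef_pos: [577.6, -188.0, 54.7]
tcp_rot: [3.141, -0.0, 0.65]
contact_force: [-0.6, 0.1, 5.3]
opening: 0.621
grasp_force: 36.4
clock: 11.0
eef_pos: [577.6, -188.0, 55.5]
tcp_rot: [3.141, 0.0, 1.05]
contact_force: [-0.2, 0.5, 4.1]
opening: 0.628
grasp_force: 36.4
```

```bash
python3 -m crank '[[0,0,-0.0002,0,0,-0.1,1],[0,0,-0.0003,0,0,-0.2,1],[0,0,-0.0005,0,0,-0.3,1],[0,0,-0.0006,0,0,-0.4,1]]'
python3 -m crank '[[0,0,-0.0002,0,0,-0.1,1],[0,0,-0.0004,0,0,-0.2,1],[0,0,-0.0005,0,0,-0.3,1],[0,0,-0.0007,0,0,-0.4,1]]'
```

```text
clock: 11.4
eef_pos: [577.7, -188.0, 56.1]
tcp_rot: [3.141, 0.0, 1.45]
contact_force: [-0.7, 0.4, 5.9]
opening: 0.624
grasp_force: 36.5
clock: 11.8
eef_pos: [577.7, -188.0, 56.9]
tcp_rot: [3.141, 0.0, 1.85]
contact_force: [-0.7, -0.2, 6.1]
opening: 0.625
grasp_force: 36.5
```

```bash
python3 -m crank '[[0,0,-0.0002,0,0,-0.1,1],[0,0,-0.0004,0,0,-0.2,1],[0,0,-0.0006,0,0,-0.3,1],[0,0,-0.0008,0,0,-0.4,1]]'
python3 -m crank '[[0,0,-0.0002,0,0,-0.1,1],[0,0,-0.0004,0,0,-0.2,1],[0,0,-0.0006,0,0,-0.3,1],[0,0,-0.0007,0,0,-0.4,1]]'
python3 -m crank '[[0,0,-0.0002,0,0,-0.1,1],[0,0,-0.0004,0,0,-0.2,1],[0,0,-0.0006,0,0,-0.3,1],[0,0,-0.0008,0,0,-0.4,1]]'
```

```text
clock: 12.2
eef_pos: [577.7, -188.1, 57.7]
tcp_rot: [3.141, 0.001, 2.25]
contact_force: [-0.7, 0.3, 4.1]
opening: 0.625
grasp_force: 36.5
clock: 12.6
eef_pos: [577.7, -188.1, 58.4]
tcp_rot: [3.142, 0.001, 2.65]
contact_force: [0.2, -0.1, 4.8]
opening: 0.619
grasp_force: 36.5
clock: 13.0
eef_pos: [577.8, -188.0, 59.2]
tcp_rot: [-3.141, 0.001, 3.05]
contact_force: [-0.6, -0.0, 5.6]
opening: 0.626
grasp_force: 36.5
```

```bash
python3 -m crank '[[0,0,-0.0002,0,0,-0.1,1],[0,0,-0.0004,0,0,-0.2,1],[0,0,-0.0006,0,0,-0.3,1],[0,0,-0.0007,0,0,-0.4,1]]'
python3 -m crank '[[0,0,-0.0002,0,0,-0.1,1],[0,0,-0.0004,0,0,-0.2,1],[0,0,-0.0006,0,0,-0.3,1],[0,0,-0.0008,0,0,-0.4,1]]'
python3 -m crank '[[0,0,-0.0002,0,0,-0.1,1],[0,0,-0.0004,0,0,-0.2,1],[0,0,-0.0005,0,0,-0.28,1],[0,0,-0.0005,0,0,-0.28,1]]'
python3 -c "
from h import *
print(r.sense()['qpos'])"
```

```text
clock: 13.4
eef_pos: [577.7, -188.0, 59.9]
tcp_rot: [-3.141, 0.001, -2.833]
contact_force: [0.8, -0.9, 4.5]
opening: 0.624
grasp_force: 36.5
clock: 13.8
eef_pos: [577.7, -188.0, 60.7]
tcp_rot: [-3.141, 0.0, -2.433]
contact_force: [-0.3, 0.4, 5.4]
opening: 0.628
grasp_force: 36.5
clock: 14.2
eef_pos: [577.7, -188.0, 61.1]
tcp_rot: [-3.141, 0.0, -2.155]
contact_force: [-0.4, 0.0, 5.0]
opening: 0.626
grasp_force: 36.4
[-3.17069918e-01  5.10338456e-01  1.78910760e+00 -1.19196949e-04
  8.41475988e-01 -2.87481789e+00]
```

```bash
python3 -m crank '[[0,0,0,0,0,0,0.5],[0,0,0,0,0,0,0.2],[0,0,0,0,0,0,0.2],[0,0,0,0,0,0,0.2]]'
python3 -m crank '[[0,0,0,0,0,0.14,0.2],[0,0,0,0,0,0.28,0.2],[0,0,0,0,0,0.42,0.2],[0,0,0,0,0,0.56,0.2],[0,0,0,0,0,0.7,0.2]]'
python3 -m crank '[[0,0,0,0,0,0.14,0.2],[0,0,0,0,0,0.28,0.2],[0,0,0,0,0,0.42,0.2],[0,0,0,0,0,0.56,0.2],[0,0,0,0,0,0.7,0.2]]'
```

```text
clock: 14.6
eef_pos: [577.1, -187.8, 60.4]
tcp_rot: [3.141, -0.0, -2.157]
contact_force: [0.8, 1.1, 0.2]
opening: 0.798
grasp_force: 0.0
clock: 15.1
eef_pos: [577.2, -187.8, 60.5]
tcp_rot: [3.141, -0.0, -2.863]
contact_force: [0.0, -0.4, 0.3]
opening: 0.799
grasp_force: 0.0
clock: 15.6
eef_pos: [577.2, -187.8, 60.5]
tcp_rot: [-3.142, -0.001, 2.72]
contact_force: [-0.0, -0.2, 0.1]
opening: 0.801
grasp_force: 0.0
```

```bash
(python3 -m crank '[[0,0,0,0,0,0.14,0.2],[0,0,0,0,0,0.28,0.2],[0,0,0,0,0,0.42,0.2],[0,0,0,0,0,0.56,0.2],[0,0,0,0,0,0.7,0.2]]'
python3 -m crank '[[0,0,0,0,0,0.14,0.2],[0,0,0,0,0,0.28,0.2],[0,0,0,0,0,0.42,0.2],[0,0,0,0,0,0.56,0.2],[0,0,0,0,0,0.7,0.2]]'
python3 -m crank '[[0,0,0,0,0,0.14,0.2],[0,0,0,0,0,0.28,0.2],[0,0,0,0,0,0.42,0.2],[0,0,0,0,0,0.56,0.2],[0,0,0,0,0,0.7,0.2]]'
python3 -m crank '[[0,0,0,0,0,0.14,0.2],[0,0,0,0,0,0.28,0.2],[0,0,0,0,0,0.42,0.2],[0,0,0,0,0,0.56,0.2],[0,0,0,0,0,0.7,0.2]]'
python3 -m crank '[[0,0,0,0,0,0.14,0.2],[0,0,0,0,0,0.28,0.2],[0,0,0,0,0,0.42,0.2],[0,0,0,0,0,0.56,0.2],[0,0,0,0,0,0.7,0.2]]'
python3 -m crank '[[0,0,0,0,0,0.14,0.2],[0,0,0,0,0,0.28,0.2],[0,0,0,0,0,0.42,0.2],[0,0,0,0,0,0.56,0.2],[0,0,0,0,0,0.7,0.2]]') | grep -E 'clock|rot|force'
python3 -c "
from h import *
print(r.sense()['qpos'])"
```

```text
clock: 16.1
tcp_rot: [-3.141, -0.0, 2.02]
contact_force: [0.0, 0.4, -0.4]
grasp_force: 0.0
clock: 16.6
tcp_rot: [-3.141, -0.0, 1.32]
contact_force: [-0.1, -0.2, -0.0]
grasp_force: 0.0
clock: 17.1
tcp_rot: [-3.141, 0.0, 0.62]
contact_force: [-1.2, 0.4, -0.0]
grasp_force: 0.0
clock: 17.6
tcp_rot: [-3.141, 0.001, -0.08]
contact_force: [-1.1, 0.1, -0.8]
grasp_force: 0.0
clock: 18.1
tcp_rot: [3.141, 0.0, -0.78]
contact_force: [-0.6, -0.7, -0.8]
grasp_force: 0.0
clock: 18.6
tcp_rot: [3.141, 0.0, -1.48]
contact_force: [0.5, 0.0, 0.1]
grasp_force: 0.0
[-3.17051408e-01  5.11039564e-01  1.78975487e+00 -2.14412834e-05
  8.41357669e-01  2.73379843e+00]
```

```bash
python3 -m crank '[[0,0,0,0,0,0.12,0.2],[0,0,0,0,0,0.22,0.3],[0,0,0,0,0,0.22,0.34],[0,0,0,0,0,0.22,0.36],[0,0,0,0,0,0.22,0.36]]'
python3 -m crank '[[0,0,0,0,0,0,0.4],[0,0,0,0,0,0,0.6],[0,0,0,0,0,0,1],[0,0,0,0,0,0,1]]'
python3 -m crank '[[0,0,0,0,0,-0.1,1],[0,0,0,0,0,-0.2,1],[0,0,-0.0001,0,0,-0.3,1],[0,0,-0.0003,0,0,-0.4,1]]'
```

```text
clock: 19.1
eef_pos: [577.4, -187.8, 60.7]
tcp_rot: [3.141, 0.0, -1.692]
contact_force: [0.2, -0.1, -0.1]
opening: 0.639
grasp_force: 0.1
clock: 19.5
eef_pos: [577.6, -187.9, 60.8]
tcp_rot: [-3.141, -0.0, -1.694]
contact_force: [-0.9, -1.1, 1.1]
opening: 0.623
grasp_force: 36.5
clock: 19.9
eef_pos: [577.8, -188.0, 61.5]
tcp_rot: [-3.141, -0.0, -1.29]
contact_force: [-0.7, -0.4, 4.0]
opening: 0.625
grasp_force: 36.8
```

```bash
(python3 -m crank '[[0,0,-0.0002,0,0,-0.1,1],[0,0,-0.0004,0,0,-0.2,1],[0,0,-0.0006,0,0,-0.3,1],[0,0,-0.0007,0,0,-0.4,1]]'
python3 -m crank '[[0,0,-0.0002,0,0,-0.1,1],[0,0,-0.0004,0,0,-0.2,1],[0,0,-0.0006,0,0,-0.3,1],[0,0,-0.0007,0,0,-0.4,1]]')|grep -E 'pos|rot|force'
```

```text
eef_pos: [577.8, -188.0, 62.2]
tcp_rot: [-3.141, -0.001, -0.89]
contact_force: [-1.2, -0.3, 4.8]
grasp_force: 36.8
eef_pos: [577.8, -188.0, 62.9]
tcp_rot: [-3.141, -0.001, -0.49]
contact_force: [-0.8, -0.4, 4.6]
grasp_force: 36.8
```

```bash
(python3 -m crank '[[0,0,-0.0002,0,0,-0.1,1],[0,0,-0.0004,0,0,-0.2,1],[0,0,-0.0006,0,0,-0.3,1],[0,0,-0.0008,0,0,-0.4,1]]'
python3 -m crank '[[0,0,-0.0002,0,0,-0.1,1],[0,0,-0.0004,0,0,-0.2,1],[0,0,-0.0006,0,0,-0.3,1],[0,0,-0.0007,0,0,-0.4,1]]')|grep -E 'pos|rot|force'
```

```text
eef_pos: [577.9, -188.0, 63.7]
tcp_rot: [3.141, -0.001, -0.09]
contact_force: [0.4, 0.8, 3.6]
grasp_force: 36.8
eef_pos: [577.9, -188.0, 64.4]
tcp_rot: [3.141, -0.001, 0.31]
contact_force: [0.4, 0.3, 4.9]
grasp_force: 36.8
```

```bash
(python3 -m crank '[[0,0,-0.0002,0,0,-0.1,1],[0,0,-0.0004,0,0,-0.2,1],[0,0,-0.0006,0,0,-0.3,1],[0,0,-0.0008,0,0,-0.4,1]]'
python3 -m crank '[[0,0,-0.0002,0,0,-0.1,1],[0,0,-0.0004,0,0,-0.2,1],[0,0,-0.0006,0,0,-0.3,1],[0,0,-0.0007,0,0,-0.4,1]]')|grep -E 'pos|rot|force'
```

```text
eef_pos: [577.9, -188.0, 65.2]
tcp_rot: [3.141, -0.0, 0.71]
contact_force: [0.8, -0.2, 4.8]
grasp_force: 36.8
eef_pos: [577.8, -188.0, 65.9]
tcp_rot: [3.141, -0.0, 1.11]
contact_force: [-0.2, 0.7, 3.8]
grasp_force: 36.8
```

```bash
(python3 -m crank '[[0,0,-0.0002,0,0,-0.1,1],[0,0,-0.0004,0,0,-0.2,1],[0,0,-0.0006,0,0,-0.3,1],[0,0,-0.0008,0,0,-0.4,1]]'
python3 -m crank '[[0,0,-0.0002,0,0,-0.1,1],[0,0,-0.0004,0,0,-0.2,1],[0,0,-0.0006,0,0,-0.3,1],[0,0,-0.0007,0,0,-0.4,1]]')|grep -E 'pos|rot|force'
```

```text
eef_pos: [577.8, -188.0, 66.7]
tcp_rot: [3.141, 0.0, 1.51]
contact_force: [-0.0, 0.6, 4.7]
grasp_force: 36.8
eef_pos: [577.7, -187.9, 67.3]
tcp_rot: [3.141, 0.0, 1.91]
contact_force: [0.1, 0.2, 3.1]
grasp_force: 36.7
```

```bash
(python3 -m crank '[[0,0,-0.0002,0,0,-0.1,1],[0,0,-0.0004,0,0,-0.2,1],[0,0,-0.0006,0,0,-0.3,1],[0,0,-0.0008,0,0,-0.4,1]]'
python3 -m crank '[[0,0,-0.0002,0,0,-0.1,1],[0,0,-0.0004,0,0,-0.2,1],[0,0,-0.0006,0,0,-0.3,1],[0,0,-0.0007,0,0,-0.4,1]]')|grep -E 'pos|rot|force'
```

```text
eef_pos: [577.7, -188.0, 68.1]
tcp_rot: [3.141, 0.0, 2.31]
contact_force: [0.5, -0.7, 5.0]
grasp_force: 36.7
eef_pos: [577.7, -188.0, 68.8]
tcp_rot: [3.142, 0.001, 2.71]
contact_force: [0.4, 1.2, 4.3]
grasp_force: 36.7
```

```bash
(python3 -m crank '[[0,0,-0.0002,0,0,-0.1,1],[0,0,-0.0004,0,0,-0.2,1],[0,0,-0.0006,0,0,-0.3,1],[0,0,-0.0008,0,0,-0.4,1]]'
python3 -m crank '[[0,0,-0.0002,0,0,-0.1,1],[0,0,-0.0004,0,0,-0.2,1],[0,0,-0.0006,0,0,-0.3,1],[0,0,-0.0007,0,0,-0.4,1]]'
python3 -m crank '[[0,0,-0.0002,0,0,-0.1,1],[0,0,-0.0004,0,0,-0.2,1],[0,0,-0.0006,0,0,-0.3,1],[0,0,-0.0008,0,0,-0.4,1]]')|grep -E 'pos|rot|force'
```

```text
eef_pos: [577.7, -188.0, 69.6]
tcp_rot: [-3.141, 0.0, 3.11]
contact_force: [-0.7, 0.1, 2.8]
grasp_force: 36.7
eef_pos: [577.5, -187.9, 70.1]
tcp_rot: [-3.141, 0.0, -2.773]
contact_force: [-0.0, -0.9, 2.2]
grasp_force: 36.6
eef_pos: [577.3, -187.9, 70.5]
tcp_rot: [3.141, -0.0, -2.373]
contact_force: [0.3, -0.7, -1.0]
grasp_force: 36.9
```

```bash
(python3 -m crank '[[0,0,-0.0002,0,0,-0.1,1],[0,0,-0.0004,0,0,-0.2,1],[0,0,-0.0005,0,0,-0.2,1]]'
python3 -m crank '[[0,0,-0.0003,0,0,0,1],[0,0,-0.0006,0,0,0,1],[0,0,-0.0006,0,0,0,1]]'
python3 -m crank '[[0,0,-0.0003,0,0,0,1],[0,0,-0.0006,0,0,0,1],[0,0,-0.0006,0,0,0,1]]')|grep -E 'pos|rot|force'; python3 -c "
from h import *
print(r.sense()['qpos'])"
```

```text
eef_pos: [577.2, -187.7, 70.9]
tcp_rot: [3.141, -0.0, -2.176]
contact_force: [0.5, 0.9, -2.4]
grasp_force: 36.9
eef_pos: [577.3, -187.8, 71.8]
tcp_rot: [3.141, -0.0, -2.179]
contact_force: [-0.1, 0.1, -2.2]
grasp_force: 36.9
eef_pos: [577.5, -187.9, 72.5]
tcp_rot: [-3.141, 0.0, -2.178]
contact_force: [-0.6, 0.2, -1.9]
grasp_force: 36.9
[-3.17034418e-01  4.94502468e-01  1.78385436e+00 -2.08916603e-05
  8.63134850e-01 -2.85179158e+00]
```

The force holds at about −2 N while lifting, which is just the cap's weight, so the cap is free. I'll lift straight up.

```bash
(python3 -m crank '[[0,0,-0.001,0,0,0,1],[0,0,-0.002,0,0,0,1],[0,0,-0.003,0,0,0,1],[0,0,-0.004,0,0,0,1],[0,0,-0.006,0,0,0,1]]'
python3 -m crank '[[0,0,-0.008,0,0,0,1],[0,0,-0.018,0,0,0,1],[0,0,-0.03,0,0,0,1],[0,0,-0.04,0,0,0,1],[0,0,-0.045,0,0,0,1]]')|grep -E 'pos|rot|force'
python3 - <<'E'
from h import *
s=r.sense(); print(s["contact_force"],s["opening"])
print(tool([526.5,213.5,124],-2.178))
E
```

```text
eef_pos: [577.3, -187.8, 78.4]
tcp_rot: [3.141, -0.0, -2.177]
contact_force: [-0.4, -0.1, -1.2]
grasp_force: 36.9
eef_pos: [578.2, -188.1, 125.3]
tcp_rot: [-3.139, 0.001, -2.177]
contact_force: [0.7, 0.3, -0.7]
grasp_force: 37.0
[ 0.66484382  0.34236812 -0.74819187] 0.6247567399526909
(array([-300.5,  271.5,    0.9]), array([-0.002,  0.001,  0.001]))
```

```bash
(python3 -m crank '[[-0.02,0.0145,0,0,0,0,1],[-0.05,0.0363,0,0,0,0,1],[-0.085,0.0617,0,0,0,0,1],[-0.12,0.087,0,0,0,0,1],[-0.155,0.1124,0,0,0,0,1]]'
python3 -m crank '[[-0.035,0.0254,0,0,0,0,1],[-0.07,0.0508,0,0,0,0,1],[-0.105,0.0762,0,0,0,0,1],[-0.14,0.1015,0,0,0,0,1],[-0.17,0.1233,0,0,0,0,1]]'
python3 -m crank '[[-0.025,0.0181,0,0,0,0,1],[-0.04,0.029,0,0,0,0,1],[-0.05,0.0363,0,0,0,0,1],[-0.05,0.0363,0,0,0,0,1],[-0.05,0.0363,0,0,0,0,1]]')|grep -E 'pos|rot|force'
python3 - <<'E'
from h import *
import pickle
f=save("wrist","pics/w4.png"); pickle.dump((f,r.sense()),open("w4.pkl","wb"))
E
```

```text
eef_pos: [573.3, 5.1, 123.8]
tcp_rot: [-3.141, 0.0, -2.178]
contact_force: [-0.1, 0.0, -1.6]
grasp_force: 37.1
eef_pos: [568.8, 215.8, 123.8]
tcp_rot: [-3.141, 0.001, -2.177]
contact_force: [-1.1, 0.0, -1.3]
grasp_force: 37.1
eef_pos: [567.7, 274.3, 123.3]
tcp_rot: [-3.142, -0.001, -2.178]
contact_force: [-0.4, -0.3, -1.6]
grasp_force: 37.1
```

View pics/w4.png

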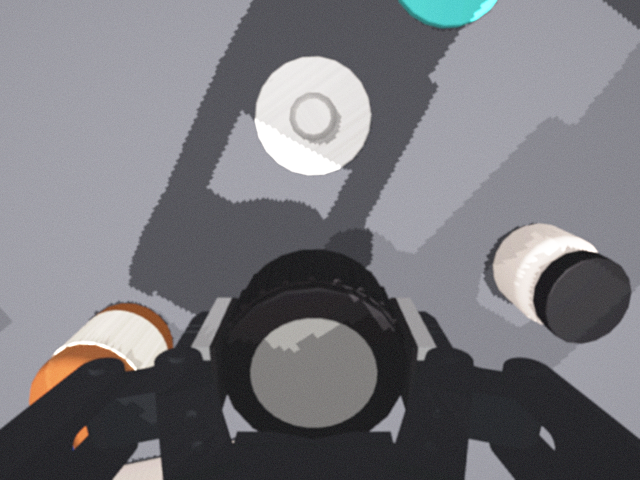

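The stand disc is centred at (313,116), unobstructed. The held cap's top is at (314,373), level between the pads. The bottle and jar are clear.

```bash
python3 - <<'E'
from h import *
import pickle
f,s=pickle.load(open("w4.pkl","rb"))
p=onz(f,313,116,8);print(p, onz(f,314,373,s["eef_pos"][2]+50), s["eef_pos"])
print(onz(f,313,116,29), tool([p[0],p[1],60],-2.178))
E
```

```text
[526.41490347 214.77945961   8.        ] [567.39174217 274.5637736  173.33326365] [567.73752514 273.99655139 123.33326365]
[526.52703897 214.97854638  29.        ] (array([72.2,  0.1, 63.4]), array([-0.   , -0.001, -0.   ]))
```

```bash
(python3 -m crank '[[0.02,0,0,0,0,0,1],[0.045,0,0,0,0,0,1],[0.065,0,0,0,0,0,1],[0.072,0,0,0,0,0,1],[0.072,0,0,0,0,0,1]]'
python3 -m crank '[[0,0,0.02,0,0,0,1],[0,0,0.045,0,0,0,1],[0,0,0.07,0,0,0,1],[0,0,0.09,0,0,0,1],[0,0,0.098,0,0,0,1]]'
python3 -m crank '[[0,0,0,0,0,0,1],[0,0,0,0,0,0,1]]')|grep -E 'pos|rot|force'
python3 - <<'E'
from h import *
print(tool([526.6,214.4,0],-2.178)); save("scene","pics/s3.png",(303,120,423,210),6)
E
```

```text
eef_pos: [526.6, 214.8, 123.7]
tcp_rot: [-3.142, -0.0, -2.179]
contact_force: [0.2, 0.1, -0.8]
grasp_force: 37.1
eef_pos: [526.5, 216.2, 23.6]
tcp_rot: [3.141, -0.001, -2.178]
contact_force: [0.3, 0.1, -1.2]
grasp_force: 37.1
eef_pos: [527.5, 216.5, 26.1]
tcp_rot: [-3.141, 0.001, -2.177]
contact_force: [0.7, 0.2, -0.9]
grasp_force: 37.1
(array([ 2.3, -0.4, 26.1]), array([-0.001,  0.001,  0.001]))
```

View pics/s3.png

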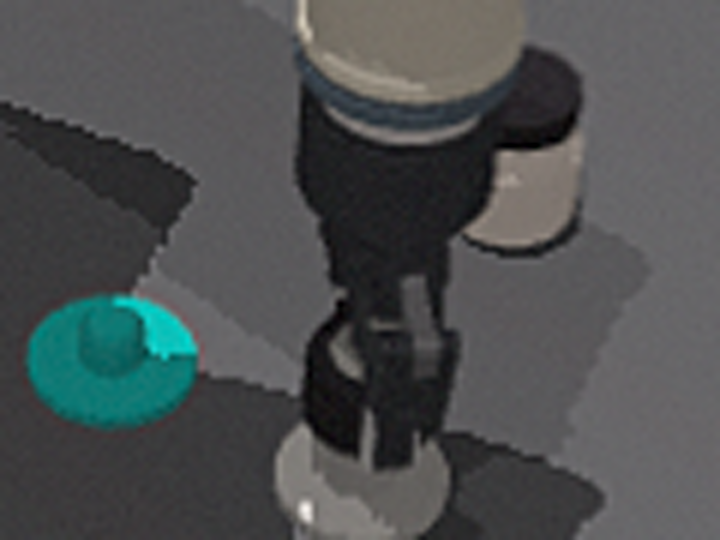

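The cap hangs above the disc, roughly centred, with the fingertips near its rim. I'll make the 2 mm correction, then lower slowly.

```bash
(python3 -m crank '[[0.002,-0.0004,0,0,0,0,1],[0.002,-0.0004,0.003,0,0,0,1],[0.002,-0.0004,0.006,0,0,0,1],[0.002,-0.0004,0.009,0,0,0,1],[0.002,-0.0004,0.012,0,0,0,1]]'
python3 -m crank '[[0,0,0.002,0,0,0,1],[0,0,0.004,0,0,0,1],[0,0,0.006,0,0,0,1],[0,0,0.007,0,0,0,1],[0,0,0.008,0,0,0,1]]'
python3 -m crank '[[0,0,0.001,0,0,0,1],[0,0,0.002,0,0,0,1],[0,0,0.003,0,0,0,1],[0,0,0.003,0,0,0,1]]')|grep -E 'pos|rot|force'
```

```text
eef_pos: [525.8, 214.2, 13.2]
tcp_rot: [3.142, -0.0, -2.177]
contact_force: [-0.6, -0.1, -2.3]
grasp_force: 37.1
eef_pos: [525.9, 214.3, 5.3]
tcp_rot: [3.142, -0.0, -2.177]
contact_force: [-0.1, -0.7, -1.3]
grasp_force: 37.1
eef_pos: [525.8, 214.2, 2.3]
tcp_rot: [3.141, -0.0, -2.177]
contact_force: [-0.7, 0.8, -0.5]
grasp_force: 37.1
```

Rim is around z≈18, below the top of the post, with no contact force. I'll continue in small steps.

```bash
(python3 -m crank '[[0,0,0.001,0,0,0,1],[0,0,0.002,0,0,0,1],[0,0,0.003,0,0,0,1],[0,0,0.004,0,0,0,1],[0,0,0.004,0,0,0,1]]'
python3 -m crank '[[0,0,0.001,0,0,0,1],[0,0,0.002,0,0,0,1],[0,0,0.003,0,0,0,1],[0,0,0.003,0,0,0,1]]')|grep -E 'pos|force'
```

```text
eef_pos: [525.8, 214.2, -1.7]
contact_force: [-0.2, -0.2, -1.6]
grasp_force: 37.1
eef_pos: [525.8, 214.2, -4.7]
contact_force: [-0.1, -0.1, -1.3]
grasp_force: 37.1
```

```bash
(python3 -m crank '[[0,0,0.0005,0,0,0,1],[0,0,0.001,0,0,0,1],[0,0,0.001,0,0,0,1]]'
python3 -m crank '[[0,0,0.0005,0,0,0,1],[0,0,0.001,0,0,0,1],[0,0,0.001,0,0,0,1]]')|grep -E 'pos|force'
```

```text
eef_pos: [525.8, 214.3, -5.6]
contact_force: [-0.1, 0.1, -1.4]
grasp_force: 37.1
eef_pos: [525.8, 214.3, -6.6]
contact_force: [-0.5, -0.5, -1.0]
grasp_force: 37.1
```

```bash
(python3 -m crank '[[0,0,0.0005,0,0,0,1],[0,0,0.001,0,0,0,1],[0,0,0.001,0,0,0,1]]'
python3 -m crank '[[0,0,0.0005,0,0,0,1],[0,0,0.0008,0,0,0,1],[0,0,0.0008,0,0,0,1]]')|grep -E 'pos|force'
```

```text
eef_pos: [525.8, 214.2, -7.7]
contact_force: [-0.2, 0.4, -0.7]
grasp_force: 37.1
eef_pos: [525.9, 214.2, -8.4]
contact_force: [-0.4, -0.1, -1.9]
grasp_force: 37.1
```

```bash
(python3 -m crank '[[0,0,0.0005,0,0,0,1],[0,0,0.0008,0,0,0,1],[0,0,0.0008,0,0,0,1]]'
python3 -m crank '[[0,0,0.0004,0,0,0,1],[0,0,0.0006,0,0,0,1],[0,0,0.0006,0,0,0,1]]')|grep -E 'pos|force'
```

```text
eef_pos: [526.0, 214.3, -8.6]
contact_force: [-1.8, -0.3, 6.5]
grasp_force: 41.1
eef_pos: [525.9, 214.3, -8.7]
contact_force: [-4.3, -2.2, 11.9]
grasp_force: 45.1
```

Seated on the disc at the expected height, with 12 N of contact. I'll relieve that, release and retreat.

```bash
(python3 -m crank '[[0,0,-0.0006,0,0,0,1],[0,0,-0.0010,0,0,0,1],[0,0,-0.0010,0,0,0,1]]' 20
python3 -m crank '[[0,0,0,0,0,0,0.36],[0,0,0,0,0,0,0.3],[0,0,0,0,0,0,0.1],[0,0,0,0,0,0,0],[0,0,0,0,0,0,0]]'
python3 -m crank '[[0,0,-0.005,0,0,0,0],[0,0,-0.015,0,0,0,0],[0,0,-0.03,0,0,0,0],[0,0,-0.05,0,0,0,0],[0,0,-0.08,0,0,0,0]]'
python3 -m crank '[[0,0,-0.04,0,0,0,0],[0,0,-0.08,0,0,0,0],[-0.04,0,-0.08,0,0,0,0],[-0.08,0,-0.08,0,0,0,0],[-0.08,0,-0.08,0,0,0,0]]')|grep -E 'clock|pos|opening|force'
python3 - <<'E'
from h import *
import pickle
f=save("wrist","pics/w5.png"); pickle.dump(f,open("w5.pkl","wb"))
E
```

```text
clock: 34.2
eef_pos: [525.9, 214.3, -8.6]
contact_force: [-0.4, -0.6, 4.0]
opening: 0.627
grasp_force: 39.7
clock: 34.7
eef_pos: [525.9, 214.3, -8.8]
contact_force: [-0.1, -0.4, -0.1]
opening: 0.999
grasp_force: 0.0
clock: 35.2
eef_pos: [525.2, 214.0, 72.2]
contact_force: [-0.3, 0.5, -0.8]
opening: 1.001
grasp_force: 0.0
clock: 35.7
eef_pos: [574.5, 283.7, 153.8]
contact_force: [0.4, -0.3, -0.4]
opening: 1.0
grasp_force: 0.0
```

View pics/w5.png

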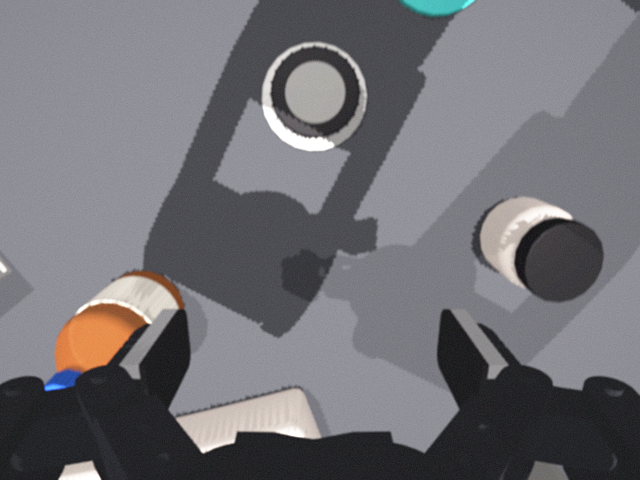

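The cap is on the stand, with its top centred at (315,92) and the disc ring at (314.5,97). The robot is clear of everything. I'll check the numbers and hand in.

```bash
python3 - <<'E'
from h import *
import pickle
f=pickle.load(open("w5.pkl","rb"))
a,b=onz(f,315,92,42),onz(f,314.5,97,8);print(a,b)
if np.hypot(*(a-b)[:2])<4: print(sign_off())
E
```

```text
[524.92880181 213.65433622  42.        ] [525.93411019 214.5869536    8.        ]
the job is handed in; nothing more can be done
None
```

I unscrewed the cap and lifted it free in the grip, then set it down and released it on the stand. It sits about 1.4 mm off the stand's axis by the wrist camera, and the job is handed in.

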